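# Drive a keyed shaft home in a pulley

### The arm

A 7-joint arm with a two-finger parallel gripper is mounted at the origin on a cart in front of the work surface, level with it; the furniture and walls round the work are solid. World frame = base frame: x ahead of the robot, y to its left, z up, the work surface at z = 0. Lengths are in mm, angles in rad, forces in N, time in s.
With the tool pointing down it reaches from about 425 to 950 mm from the base axis. Payload 16.7 kg.
Tool frame: the origin (TCP) lies at the very end of the fingers, on their centre line; the grasp point (between the pads) lies 19 mm behind it (bot.tcp_to_grasp is the distance from the TCP to the grasp point, in mm); x points along the fingers, z is the direction in which the jaws open and shut, and the axes are right-handed (so a half turn about x gives the same grasp; the last joint's range is limited). The gripper opens to 94 mm and grips with 3 to 60 N. Pads are 16 mm wide; open, the fingers measure 119 mm over their backs; the gripper's body (75 mm by 177 mm) begins 78 mm behind the grasp point.
Start: joints at [-1.405, 0.426, 0.074, 1.606, -0.034, 1.111, -0.067], TCP at [209.001, 641.789, 205.467] pointing down, gripper open.
Joint ranges: [-2.85, 2.85], [-0.5, 2.14], [-1.23, 1.37], [0.21, 2.46], [-1.02, 4.16], [0.16, 2.05], [-2.73, 2.73]. Speed limits (rad/s): [1.89, 1.89, 2.39, 2.39, 3.01, 3.01, 3.01].

### API

Orientations are given as a 3x3 rotation matrix whose columns are the frame's x, y, z axes.
In Python, from workcell import bot gives the robot as it stands. The module is installed in compiled form; this text tells all that it offers.
- The arm moves only by the tool move_arm, never from a script. Its argument "deltas" is one flat list of numbers, 7 for each row, row after row: the turn, a rotation vector about the tool's x, y, z in degrees, then the shift along the tool's x, y, z in mm, then the closure in counts, from 0 (fully open) to 255 (shut). In form: [wx, wy, wz, tx, ty, tz, grip, wx, wy, wz, tx, ty, tz, grip, ...]. A call has 1 to 12 rows; each row is the pose to reach, as a shift and turn from the pose commanded when the call began, along the tool's axes at that moment; what a row does not reach only later rows make up. A row lasts 1/8 s, in which the tool goes at most 62.5 mm and 10.7 degrees, less where a joint would pass 70% of its speed; a pose out of reach is approached as far as the arm can. A call with a gripper value outside its range is refused whole. The fingers move at their own pace and stop on an object; "force" is the grip in N (left out, the last holds). Time passes only in rows, so rows that repeat a pose let the fingers close. It gives the time, the measured TCP pose, the force and the opening at its end, in the units of the state.
- bot.get_state(): the state, without advancing time (a new reading comes with each control period).
- bot.snapshot(name): name is "scene" or "top" or "wrist"; returns the picture (400x640x3 uint8, red, green, blue); there is no depth.
- bot.calibration(name): a dict with "vfov" (degrees; the focal length in pixels is half the picture's height over the tangent of half this angle, whatever the lens; pixels are square), "cx", "cy" (the principal point, pixels), "R" (3x3) and "t" (3): a world point X has camera coordinates R X + t. Camera axes: x right, y down, z forward; pixel columns grow to the right and rows downward; lengths in mm; the calibration is good to about 2 mm. A picture is of the moment at which its call begins: read the wrist's pose just before it. calibration takes no time and is no camera call; for the wrist camera it gives the pose at the moment of the call.
- bot.sign_off(): hands the job in, once; it reports no verdict.
Trained networks look in the newest picture that a camera, given by its name, has taken for a name from the list of things; names that differ only in an ending like _2 or _b are one class to them, and where a whole thing is asked for, a point or a joint stands for the part that bears it (a point fixed in the world has none). Each returns a list of dicts, best first, with "confidence" (0 to 1); they miss things now and then, are a little off and sometimes report something else, mostly with a low value. They report only what shows in the picture. A call takes as long as a camera call. They do not tell look-alikes from the thing itself.
- bot.silhouettes(camera, thing): "region" (400x640 bool, what is visible of it) and "bbox" ([left, top, width, height] in pixels, round what is visible of it).
The state is a dict: "t": time; "joint_pos": joint angles; "dq": joint speeds; "tau": joint torques, N m; "tool_pos": TCP position; "tool_rot": TCP orientation; "contact_force": force on the tool from outside, world axes, zero at the start; "torque": the same for the moment, N m; "width": finger opening in mm.
Only numpy, scipy, OpenCV 4.12 (cv2) and the standard library are available. Lean on these libraries where they do the work, as an engineer would, in place of code of your own. Each camera call takes 0.05 s, during which the arm holds its last target.

### The job

Slide the carriage by its black knob until the red mark on it sits under the tip of the brass needle. Then take the steel shaft out of its wooden stand and push it into the pulley, turning it until its key slips into the keyway, and keep pushing until its collar sits fully home on the pulley. A spring under the shaft pushes it back up, so finish with the gripper still on the shaft, holding it pressed home; leave the tape measure and the two jars where they are.

Things in the scene. Friction and masses are not known exactly. Their poses are not given: they have to be found in the camera images.
- jig: Wooden base block fixed to the bench, 165 x 250 x 45 mm, long side along its y (spans y -80 to +170, x -95 to +70 mm), dark rails on its long sides. Origin on the bench straight below the axis of a 31 mm hole in its top. In the hole a spring plunger rests 5 mm below the block's top: 4 N to start it, about 10 N with the shaft home.
- needle_tip (a point): Tip of the fixed brass needle that points down from a bracket on the jig's near rail, 4 mm above the carriage's top. It lies at x -72 mm, y 0, z 65 mm in the jig's frame; the bracket and needle reach up to z 100 mm.
- carriage (a joint): Aluminium plate 138 x 160 x 15 mm (top at z 61 mm) sliding on the jig along the jig's -y; value in m grows as it slides to -y, range 0 to 0.09, starts between 0 and 0.035. Friction about 6 N holds it where it is left. The red mark is under the needle, and the pulley over the hole, at 0.060.
- red_mark (a point): Centre of the red dot (7 mm wide) on the carriage's top, beside the pulley: 72 mm from the pulley's axis in the jig's -x.
- carriage_knob (a point): Centre of the top of the carriage's round black knob, 88 mm from the pulley's axis in the jig's +y. 22 mm thick at the waist (8 to 28 mm above the plate), 25 mm at the top, 34 mm tall (top at z 95 mm).
- hub_mouth (a point): Centre of the pulley's bore at its top face (z 93.5 mm); axes as the pulley: +z up, +x towards the keyway. Steel pulley 80 mm wide, 32 high, on the carriage; bore 26 mm wide, on through the carriage. It turns on its axis only against 0.6 Nm; starts up to 1 rad either way from the jig's x.
- keyway (a point): Middle of the keyway's mouth at the pulley's top face, 16.5 mm from the bore's axis along the pulley's +x. The keyway is 10 mm wide, reaches 20 mm from the axis, and runs the full height.
- shaft: Loose upright steel shaft, 0.25 to 0.4 kg. Origin: centre of its shoulder (underside of the collar); +z up, +x towards the key. Above: collar 47 mm wide, 8 thick, then a square end to grip, 24 x 24 x 45 mm, flats square to x and y. Below: shank 24 mm wide, then from 38 mm a nose 22 mm wide, its tip tapered to 13 mm, ending 63 mm below the origin. Home: origin meets hub_mouth.
- key (a point): Point on the shaft at the shoulder's height, 15.5 mm from the axis along the shaft's +x, straight above the brass key: 8 mm wide, reaching 18 mm from the axis, from 2 to 30 mm below the shoulder. A red dot on top of the collar shows the key's side. At the start the key faces away from the robot or to a side (within 1.9 rad of world +x).
- plunger (a joint): Spring plunger in the jig's hole, m pressed down: 0 at rest, about 0.010 when the shaft is home.
- stand: Light wooden block fixed to the bench, 72 x 72 x 70 mm, with a through hole 39 mm wide in its middle, in which the shaft hangs by its collar. Origin at the centre of its underside.
- tape_measure: Yellow tape measure, 51 x 89 x 64 mm, to be left alone. Origin at the centre of its underside.
- jar_shellac: Wide jar with a tan lid, 86 mm wide, 84 mm high, to be left alone. Origin at the centre of its underside.
- jar_pumice: White jar with a grey lid, 56 mm wide, 72 mm high, to be left alone. Origin at the centre of its underside.
Not all that is in view belongs to the job. There is more than one size of the shaft; the job needs the larger.

How it is judged (in metres and radians):
On the way, in this order (a step that is already met when the one before it is completed fails the run):
1. the red mark sits under the needle tip, within 3 mm (horizontal distance between red_mark and needle_tip below 0.003 m), for 0.2 s.
2. the shaft stands upright in the bore with its key at least 5 mm into the keyway (z of shaft in the frame of hub_mouth below 0.025 m and horizontal distance between shaft and hub_mouth below 0.003 m and horizontal distance between key and keyway below 0.005 m and angle between shaft's own z axis and vertical below 0.1 rad), for 0.1 s.
At the end, for the whole second after the job is handed in: The fingers still press the shaft (over 2 N): collar within 2.5 mm of the pulley's top, shaft at rest, upright within 0.06 rad, within 2.5 mm of the bore's axis, key in the keyway (4 mm), spring plunger pressed over 6.5 mm, red mark within 5 mm of the needle tip (horizontal distance between red_mark and needle_tip below 0.005 m and z of shaft in the frame of hub_mouth below 0.0025 m and horizontal distance between shaft and hub_mouth below 0.0025 m and horizontal distance between key and keyway below 0.004 m and angle between shaft's own z axis and vertical below 0.06 rad and value of joint plunger above 0.0065 m and contact force between shaft and the fingers above 2 N and linear speed of shaft below 0.02 m/s); the arm keeps its last pose, push and grip.
It fails at once if the tape measure is pushed more than 30 mm (distance of tape_measure from where it was at the start of the episode above 0.03 m).
It fails at once if the tan-lidded jar is pushed more than 30 mm (distance of jar_shellac from where it was at the start of the episode above 0.03 m).
It fails at once if the white jar is pushed more than 30 mm (distance of jar_pumice from where it was at the start of the episode above 0.03 m).
It also fails if it takes over 61 s, if anything falls off the work surface, if the arm or the gripper's body presses on something with over 40 N, if the wrist force passes 120 N, or if a joint passes its speed limit or range.

## Working session

There is one attempt and no reset: what is moved stays moved. The work goes in short steps, Python scripts to look and compute and a tool call to move; the robot and the scene stay as the last step left them, time stands still between calls to the robot, and variables do not carry over. Pictures are saved under pics/ and viewed, and the job is handed in when it is done.

Besides the shell and the picture viewer there is one more tool, called after "Request:" as name(argument=value, ...) on one line, values as JSON. move_arm: Moves the arm, as the interface text tells. Its arguments: {"type":"object","properties":{"deltas":{"type":"array"},"force":{"type":"number"}},"required":["deltas"]}

```bash
mkdir -p pics; python3 - <<'E'
from workcell import bot
import cv2,numpy as np
for n in ["scene","top","wrist"]:
    c=bot.calibration(n)
    im=bot.snapshot(n); cv2.imwrite(f"pics/{n}0.png",im[:,:,::-1]); print(n,{k:np.round(v,4).tolist() for k,v in c.items()})
s=bot.get_state(); print(s["t"],s["tool_pos"],np.round(s["tool_rot"],4).tolist(),s["width"])
E
```

```text
scene {'vfov': 57.667, 'cx': 322.2818, 'cy': 200.5186, 'R': [[-0.6647, -0.7471, 0.0013], [-0.5692, 0.5053, -0.6486], [0.4839, -0.4319, -0.7611]], 't': [348.4052, 455.3784, 595.806]}
top {'vfov': 48.4735, 'cx': 317.5195, 'cy': 197.4519, 'R': [[-0.0126, -0.9992, -0.039], [-0.9818, 0.0197, -0.189], [0.1896, 0.0359, -0.9812]], 't': [-61.2053, 618.1289, 919.7354]}
wrist {'vfov': 63.1268, 'cx': 323.2196, 'cy': 195.0323, 'R': [[0.3101, 0.9507, -0.0014], [0.9138, -0.2976, 0.2762], [0.2622, -0.0869, -0.9611]], 't': [-672.7528, -27.6882, 391.6701]}
0.15 [208.86599101 641.50898189 204.92858838] [[-0.0003, -0.9509, 0.3096], [-0.001, 0.3096, 0.9509], [-1.0, -0.0, -0.001]] 93.91380068439426
```

View pics/scene0.png

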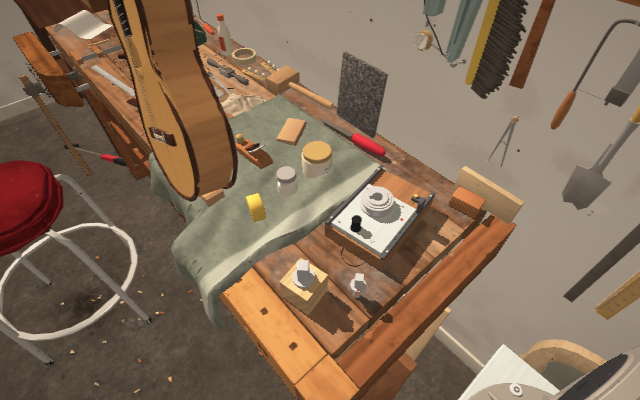

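View pics/top0.png

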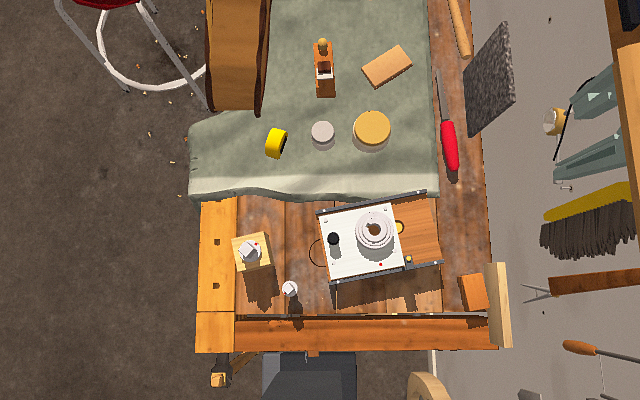

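View pics/wrist0.png

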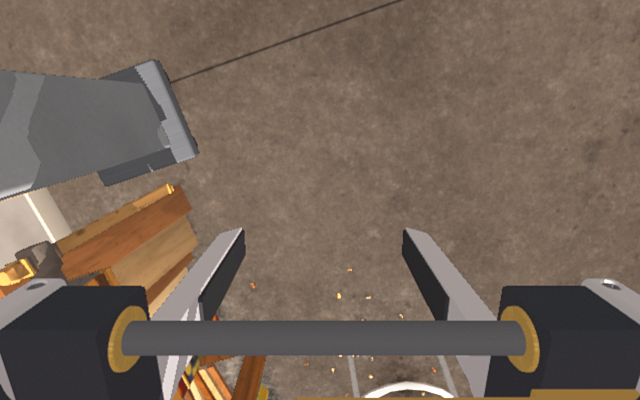

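```bash
cat > h.py <<'E'
from workcell import bot
import cv2,numpy as np
def K(c): 
    f=200/np.tan(np.radians(c["vfov"]/2)); return f,c["cx"],c["cy"],np.array(c["R"]),np.array(c["t"])
def px2w(c,u,v,z):
    f,cx,cy,R,t=K(c); d=R.T@np.array([(u-cx)/f,(v-cy)/f,1]); o=-R.T@t
    return o+d*(z-o[2])/d[2]
def w2px(c,X):
    f,cx,cy,R,t=K(c); p=R@np.array(X,float)+t; return np.array([f*p[0]/p[2]+cx,f*p[1]/p[2]+cy])
def crop(n,src,x0,y0,w,h,s):
    im=cv2.imread(src)[y0:y0+h,x0:x0+w]; cv2.imwrite(n,cv2.resize(im,None,fx=s,fy=s,interpolation=cv2.INTER_CUBIC))
E
python3 - <<'E'
from h import *
crop("pics/c1.png","pics/top0.png",300,180,150,120,5)
crop("pics/c2.png","pics/top0.png",220,215,100,90,6)
crop("pics/c3.png","pics/scene0.png",260,160,190,150,4)
c=bot.calibration("top")
for n in ["shaft","stand","carriage","carriage_knob","jig","hub_mouth","tape_measure","jar_shellac","jar_pumice"]:
    for d in bot.silhouettes("top",n)[:3]:
        ys,xs=np.nonzero(d["region"]); print(n,round(d["confidence"],2),d["bbox"],len(xs),xs.mean().round(1),ys.mean().round(1))
E
```

```text
shaft 0.79 [284.4, 281.0, 14.2, 14.6] 186 289.4 288.2
shaft 0.72 [348.0, 111.3, 44.4, 41.6] 1365 370.8 131.7
shaft 0.64 [237.4, 244.3, 24.0, 16.4] 352 249.6 251.0
stand 0.73 [229.3, 233.2, 43.3, 38.9] 915 253.5 252.6
carriage 0.65 [321.6, 205.2, 84.0, 76.3] 4741 360.6 241.1
carriage_knob 0.7 [315.5, 204.0, 88.5, 72.9] 4745 360.4 240.8
hub_mouth 0.69 [355.6, 210.1, 37.6, 45.3] 1060 374.0 230.0
hub_mouth 0.46 [315.9, 190.1, 128.1, 95.8] 8800 378.0 237.0
tape_measure 0.84 [264.1, 126.5, 23.5, 34.1] 495 275.1 143.1
jar_shellac 0.87 [351.9, 112.7, 41.2, 37.2] 1287 371.1 131.4
jar_pumice 0.81 [312.0, 118.5, 23.1, 29.6] 592 322.6 135.4
```

View pics/c1.png

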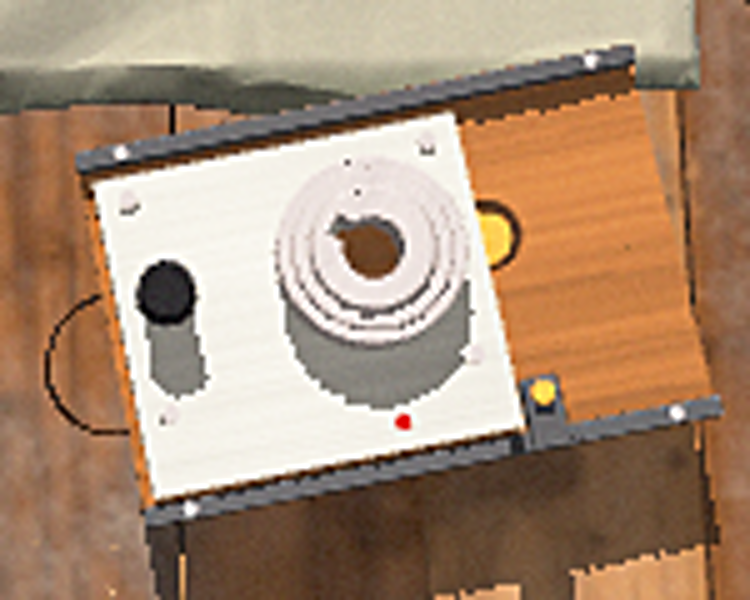

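View pics/c2.png

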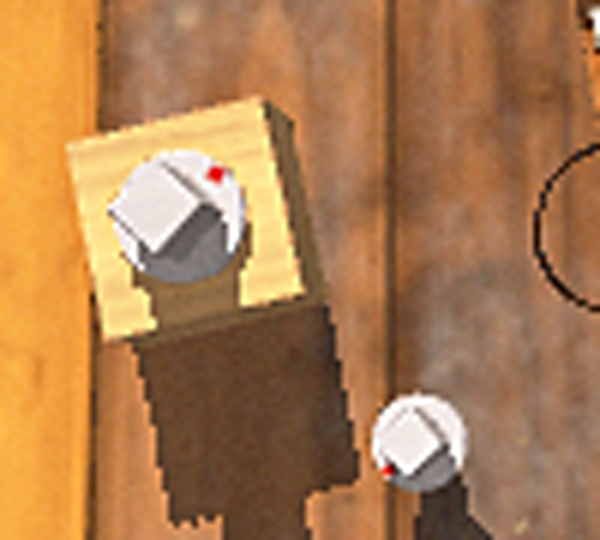

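View pics/c3.png

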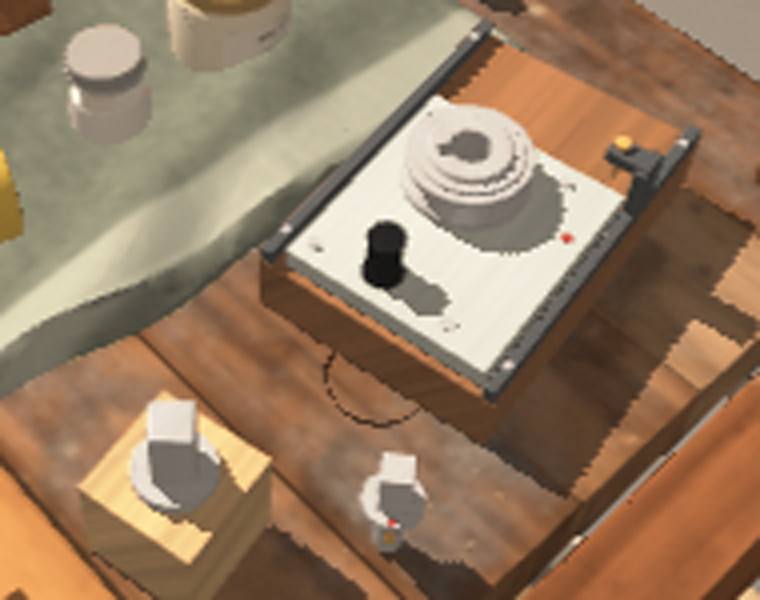

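```bash
python3 - <<'E'
from h import *
from scipy.optimize import least_squares
c=bot.calibration("top")
im=cv2.imread("pics/top0.png").astype(int); 
B,G,R=im[...,0],im[...,1],im[...,2]
def cen(m,x0,y0,x1,y1):
    ys,xs=np.nonzero(m[y0:y1,x0:x1]); return np.array([xs.mean()+x0,ys.mean()+y0]),len(xs)
red=(R>150)&(G<90)&(B<90); blk=(R<50)&(G<50)&(B<50); yel=(R>180)&(G>130)&(B<90)
rd=cen(red,370,255,392,272); kn=cen(blk,325,228,341,247); br=cen(yel,403,252,416,263); sr=cen(red,250,238,262,250)
print(rd,kn,br,sr)
Pb=px2w(c,374.3,229.4,93.5)
for n,(p,_),z in (("red",rd,61),("knob",kn,95),("brassball",br,100)): print(n,px2w(c,*p,z).round(1))
print("bore",Pb.round(1),"keyway",px2w(c,343/5+300-.4,226/5+180-.4,93.5).round(1))
print("sh collar",px2w(c,249.5,250.6,78).round(1),"reddot",px2w(c,*sr[0],78).round(1))
# square top corners (crop c2): 
for u,v in ((110,210),(163,163),(205,205),(153,250)): print(px2w(c,u/6+220-.4,v/6+215-.4,123).round(1))
# stand corners
for u,v in ((67,145),(265,97),(305,297),(105,340)): print("st",px2w(c,u/6+220-.4,v/6+215-.4,70).round(1))
# rail ends
for u,v in ((80,160),(635,58),(720,407),(148,515)): print("rail",px2w(c,u/5+300-.4,v/5+180-.4,66).round(1))
print("needleside brass color check")
def res(p):
    x,y,a,q=p; Rm=np.array([[np.cos(a),-np.sin(a)],[np.sin(a),np.cos(a)]]); o=[]
    for (X,Y,z,obs) in ((-72,60-q,61,rd[0]),(0,148-q,95,kn[0]),(0,60-q,93.5,np.array([374.3,229.4]))):
        w=Rm@[X,Y]+[x,y]; o+=list(w2px(c,[*w,z])-obs)
    return o
r=least_squares(res,[600,-50,0.1,20]); print(r.x,np.round(r.fun,2))
E
```

```text
(array([380.28571429, 264.        ]), 7) (array([332.57831325, 238.34939759]), 83) (array([411.14705882, 256.73529412]), 34) (array([255.5, 243.5]), 4)
red [ 470.1 -202.7   61. ]
knob [ 522.8 -102.8   95. ]
brassball [ 482.3 -261.8  100. ]
bore [ 540.1 -189.8   93.5] keyway [ 550.  -177.5   93.5]
sh collar [501.4  73.6  78. ] reddot [516.2  61.   78. ]
[500.4  88.5 123. ]
[516.   70.8 123. ]
[501.6  56.4 123. ]
[486.8  73.7 123. ]
st [528.  116.1  70. ]
st [544.   44.9  70. ]
st [472.8  30.   70. ]
st [458.8 100.8  70. ]
rail [584.3 -67.   66. ]
rail [ 624.5 -308.2   66. ]
rail [ 474.3 -334.8   66. ]
rail [432.7 -93.8  66. ]
needleside brass color check
[ 7.11221218e+02 -1.05265362e+03  1.95489441e-01 -8.20178914e+02] [ 0.25  0.22  0.04 -0.17 -0.29 -0.05]
```

Request:
move_arm(deltas=[10,0,0,0,-44,-51,0,20,0,0,0,-88,-102,0,30,0,0,0,-132,-153,0,40,0,0,0,-176,-204,0,50,0,0,0,-221,-254,0,60.8,0,0,0,-265,-305,0,60.8,0,0,0,-309,-356,0,60.8,0,0,0,-353,-407,0,60.8,0,0,0,-397,-458,0,60.8,0,0,0,-441,-508,0,60.8,0,0,0,-485,-559,0,60.8,0,0,0,-529,-610,0])

```text
t: 2.1
tool_pos: [501.5, -50.9, 206.0]
tool_rot: [[0.001, -0.194, 0.981], [0.001, 0.981, 0.194], [-1.0, 0.0, 0.001]]
contact_force: [0.9, 1.0, -0.4]
width: 93.9
```

Request:
move_arm(deltas=[0,0,0,0,0,0,0,0,0,0,0,0,0,0])

```text
t: 2.35
tool_pos: [500.6, -48.9, 205.4]
tool_rot: [[-0.0, -0.193, 0.981], [-0.0, 0.981, 0.193], [-1.0, 0.0, -0.0]]
contact_force: [-0.6, -0.0, -0.2]
width: 93.8
```

```bash
python3 - <<'E'
from h import *
c=bot.calibration("wrist"); im=bot.snapshot("wrist"); cv2.imwrite("pics/w1.png",im[:,:,::-1]); np.save("w1.npy",c,allow_pickle=True)
s=bot.get_state(); print(s["t"],s["tool_pos"])
E
```

```text
2.4 [500.61312222 -48.22625532 205.39200973]
```

View pics/w1.png

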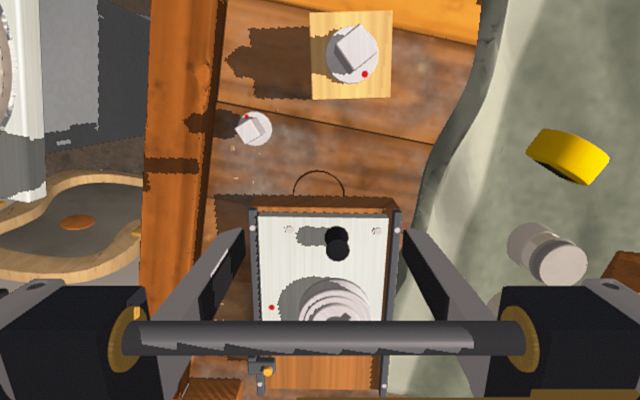

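```bash
python3 - <<'E'
from h import *
c=np.load("w1.npy",allow_pickle=True).item()
crop("pics/w1a.png","pics/w1.png",240,200,170,200,3.5)
crop("pics/w1b.png","pics/w1.png",300,5,100,100,6)
t=bot.calibration("top")
print("pred knob",w2px(c,[522.8,-102.8,95]),"red",w2px(c,[470.1,-202.7,61]),"ball",w2px(c,[482.3,-261.8,100]),"collar",w2px(c,[501.4,73.6,78]))
for n in ["shaft","stand","carriage_knob"]:
    for d in bot.silhouettes("wrist",n)[:3]:
        ys,xs=np.nonzero(d["region"]); print(n,round(d["confidence"],2),d["bbox"],len(xs),xs.mean().round(1),ys.mean().round(1))
E
```

```text
pred knob [336.46256283 248.38626077] red [272.39159563 305.86275202] ball [269.90650167 376.14182577] collar [352.94885118  52.88928439]
shaft 0.95 [325.6, 22.5, 51.5, 59.0] 2478 351.8 54.6
shaft 0.93 [238.1, 114.2, 34.3, 29.7] 1022 254.3 128.5
stand 0.77 [307.3, 10.5, 87.5, 90.3] 4681 350.8 54.7
stand 0.36 [258.3, 209.8, 132.0, 111.8] 13498 322.2 265.9
carriage_knob 0.62 [258.1, 215.0, 130.3, 107.5] 13390 322.2 265.9
carriage_knob 0.35 [487.4, 293.2, 13.9, 24.7] 178 494.0 303.3
```

View pics/w1a.png

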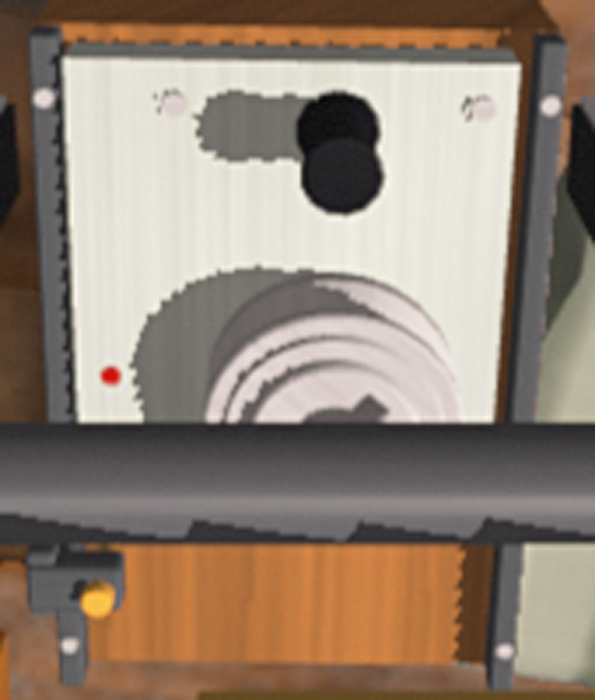

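View pics/w1b.png

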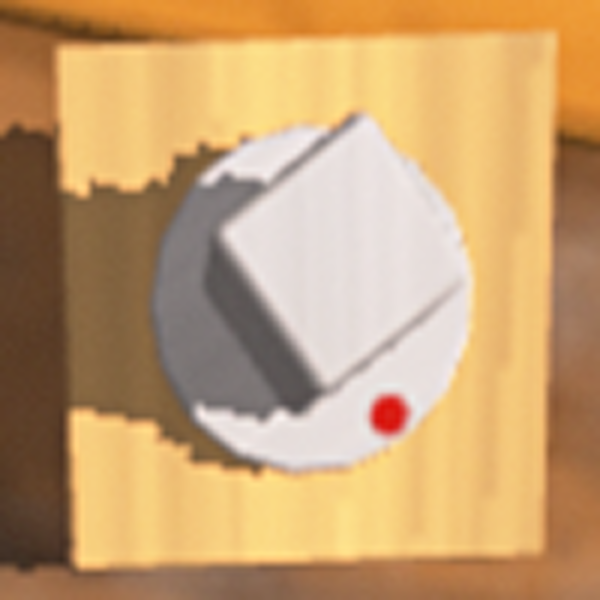

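```bash
cat >> h.py <<'E'
from scipy.optimize import least_squares
def tri(obs):
    r=least_squares(lambda X: np.concatenate([w2px(c,X)-p for c,p in obs]),[500,0,80.]); return r.x.round(1),r.fun.round(1)
E
python3 - <<'E'
from h import *
c=np.load("w1.npy",allow_pickle=True).item(); t=bot.calibration("top")
w=lambda u,v:np.array([u/3.5+240-.36,v/3.5+200-.36])
w6=lambda u,v:np.array([u/6+300-.42,v/6+5-.42])
print("knob",px2w(c,*w(341,176),95).round(1),tri([(c,w(341,176)),(t,np.array([332.6,238.3]))]))
print("red",px2w(c,*w(110.5,376),61).round(1),tri([(c,w(110.5,376)),(t,np.array([380.3,264.]))]))
print("ball",px2w(c,*w(98,600),100).round(1),tri([(c,w(98,600)),(t,np.array([411.1,256.7]))]))
print("collar",px2w(c,*w6(311,298),78).round(1),"dot",px2w(c,*w6(389,414),78).round(1))
for p in ((365,115),(465,280),(322,390),(215,235)): print("sq",px2w(c,*w6(*p),123).round(1))
for p in ((57,45),(556,35),(547,553),(75,568)): print("stand",px2w(c,*w6(*p),70).round(1))
E
```

```text
knob [ 523.7 -104.3   95. ] (array([ 523.2, -102.8,   98.2]), array([-0.1, -0. , -0. , -0.3]))
red [ 469.  -204.5   61. ] (array([ 469.3, -202.3,   64.1]), array([ 0.2,  0.1, -0. ,  0.3]))
ball [ 478.9 -255.6  100. ] (array([ 479.7, -262.5,   93.2]), array([ 0.8,  0.2, -0.1,  1.5]))
collar [500.3  72.3  78. ] dot [515.   59.1  78. ]
sq [499.9  87.1 123. ]
sq [516.1  71.6 123. ]
sq [501.6  55.8 123. ]
sq [484.9  70.6 123. ]
stand [457.6  99.3  70. ]
stand [527.7 114.3  70. ]
stand [544.2  45.   70. ]
stand [473.4  28.8  70. ]
```

Request:
move_arm(deltas=[0,0,0,30,-40,8,110,0,0,0,70,-58.5,11.6,110,0,0,0,105,-58.5,11.6,110,0,0,0,125,-58.5,11.6,110,0,0,0,139,-58.5,11.6,110,0,0,0,139,-58.5,11.6,110,0,0,0,139,-58.5,11.6,110], force=40)

```text
t: 3.42
tool_pos: [524.0, -104.1, 67.3]
tool_rot: [[0.001, -0.194, 0.981], [0.0, 0.981, 0.194], [-1.0, -0.0, 0.001]]
contact_force: [0.0, -0.3, -0.2]
width: 53.7
```

```bash
python3 - <<'E'
from h import *
c=bot.calibration("wrist"); im=bot.snapshot("wrist"); cv2.imwrite("pics/w2.png",im[:,:,::-1]); np.save("w2.npy",c,allow_pickle=True)
s=bot.get_state(); print(s["t"],s["tool_pos"],s["contact_force"],s["width"])
E
```

```text
3.475 [ 524.09845543 -104.09170194   67.33237108] [-1.34004794 -0.44960847 -0.61997385] 53.4618559421779
```

View pics/w2.png

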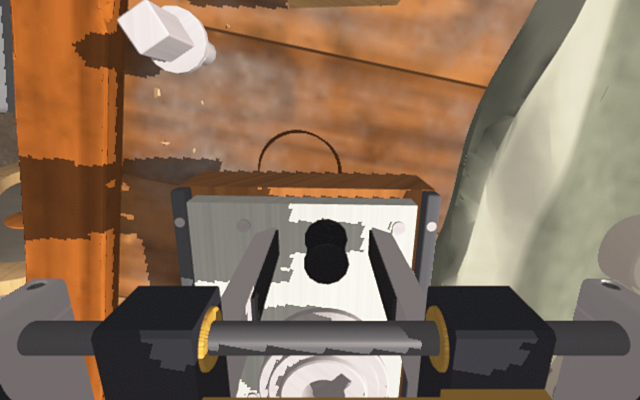

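Request:
move_arm(deltas=[0,0,0,0,0,0,255,0,0,0,0,0,0,255,0,0,0,0,0,0,255,0,0,0,0,0,0,255], force=40)

```text
t: 3.98
tool_pos: [525.4, -103.9, 66.9]
tool_rot: [[0.003, -0.194, 0.981], [-0.0, 0.981, 0.194], [-1.0, -0.001, 0.003]]
contact_force: [9.2, 1.7, -6.3]
width: 21.7
```

Request:
move_arm(deltas=[0,0,0,0,-7,1.5,255,0,0,0,0,-16,1.5,255,0,0,0,0,-25,1.5,255,0,0,0,0,-34,1.5,255,0,0,0,0,-43,1.5,255,0,0,0,0,-50,1.5,255,0,0,0,0,-56,1.5,255,0,0,0,0,-58,1.5,255,0,0,0,0,-58,1.5,255])

```text
t: 5.1
tool_pos: [535.7, -160.7, 66.7]
tool_rot: [[-0.001, -0.193, 0.981], [0.001, 0.981, 0.193], [-1.0, 0.001, -0.001]]
contact_force: [-5.9, 2.6, 9.9]
width: 22.1
```

```bash
python3 - <<'E'
from h import *
for n in ["wrist","top","scene"]:
    c=bot.calibration(n); im=bot.snapshot(n); cv2.imwrite(f"pics/{n}3.png",im[:,:,::-1]); np.save(f"{n}3.npy",c,allow_pickle=True)
s=bot.get_state(); print(s["t"],s["tool_pos"],s["contact_force"],s["width"])
crop("pics/t3.png","pics/top3.png",330,190,130,100,6)
crop("pics/s3.png","pics/scene3.png",330,150,130,100,6)
E
```

```text
5.25 [ 535.67907848 -160.71170895   66.66614871] [-5.38256154  1.43951127 10.06006017] 21.38339176679567
```

View pics/t3.png

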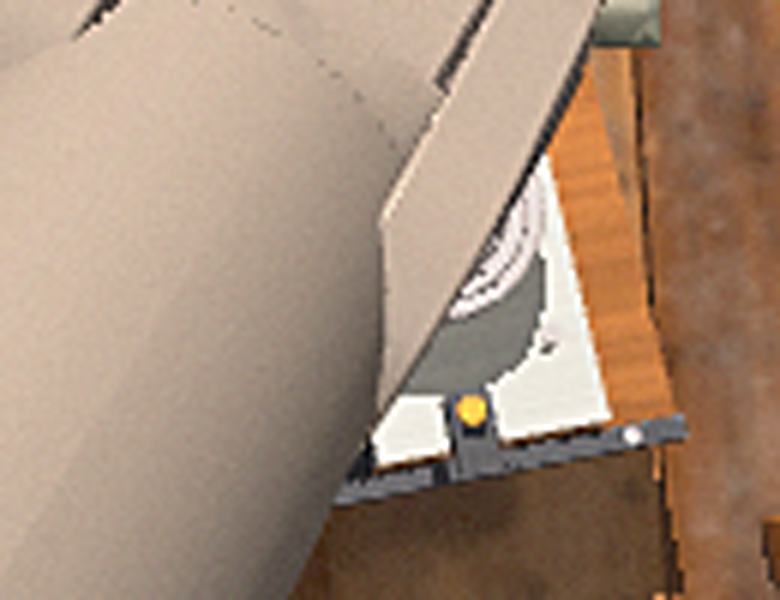

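View pics/s3.png

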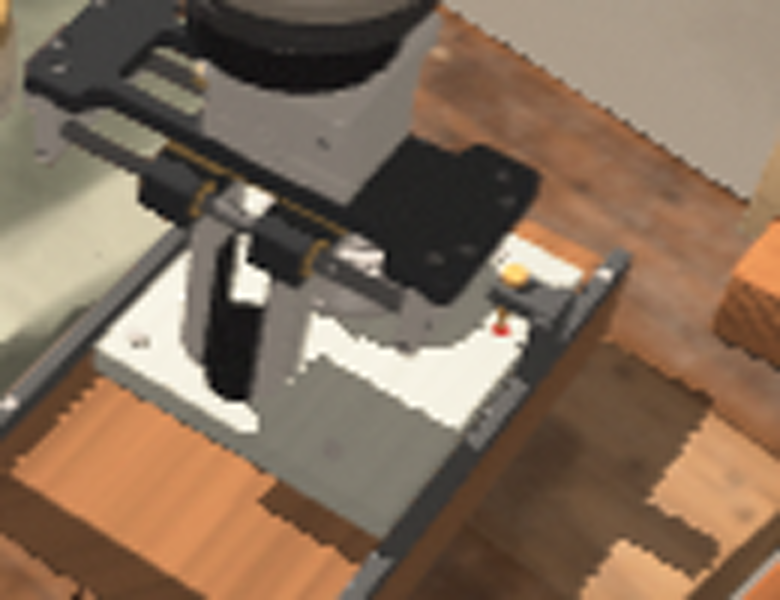

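View pics/wrist3.png

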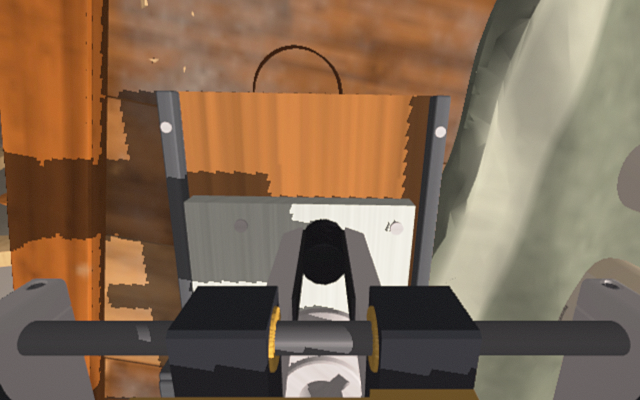

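```bash
python3 - <<'E'
from h import *
c=np.load("scene3.npy",allow_pickle=True).item()
crop("pics/s3z.png","pics/scene3.png",400,190,30,24,25)
im=cv2.imread("pics/scene3.png").astype(int); B,G,R=im[...,0],im[...,1],im[...,2]
m=(R>140)&(G<100)&(B<100); ys,xs=np.nonzero(m[195:215,400:430]); print(xs.mean()+400,ys.mean()+195,len(xs), list(zip(xs+400,ys+195)))
for q in (-6,-3,0,3,6): print(q, w2px(c,[481+.194*q,-262-.981*q,61]))
print(w2px(c,[481,-262,65]))
p=px2w(c,xs.mean()+400,ys.mean()+195,61); print(p)
E
```

```text
413.0 205.0 1 [(np.int64(413), np.int64(205))]
-6 [412.21387996 205.92655578]
-3 [412.79411121 205.17798168]
0 [413.37232991 204.43200402]
3 [413.94854652 203.68860932]
6 [414.52277143 202.94778418]
[413.68524588 203.38899349]
[ 480.44562575 -259.88331224   61.        ]
```

View pics/s3z.png

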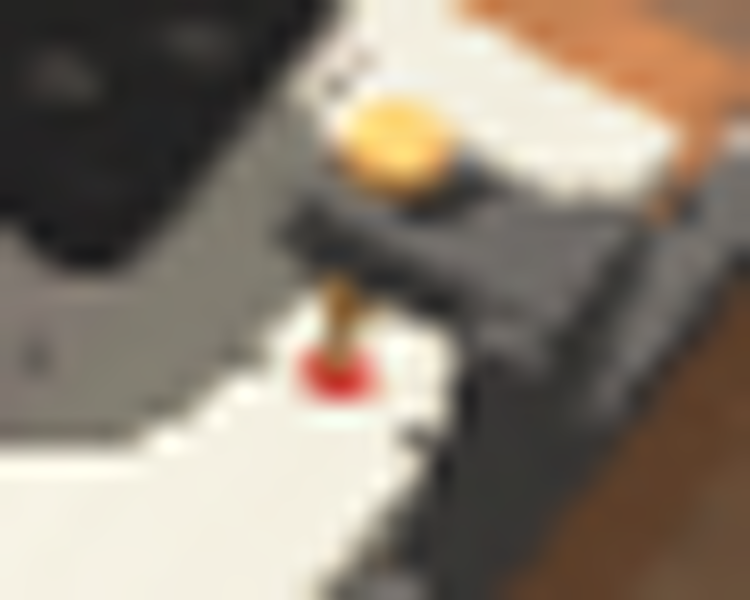

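Request:
move_arm(deltas=[0,0,0,0,0,0,110,0,0,0,0,0,0,110,0,0,0,-20,0,0,110,0,0,0,-60,0,0,110,0,0,0,-62,-5,-40,20,0,0,0,-62,-8,-72,0,0,0,0,-62,-8,-72,0,0,0,0,-62,-8,-72,0])

```text
t: 6.25
tool_pos: [468.1, -182.5, 129.4]
tool_rot: [[0.001, -0.194, 0.981], [0.0, 0.981, 0.194], [-1.0, -0.0, 0.001]]
contact_force: [-0.0, 0.9, 0.1]
width: 89.7
```

```bash
python3 - <<'E'
from h import *
c=bot.calibration("wrist"); im=bot.snapshot("wrist"); cv2.imwrite("pics/w4.png",im[:,:,::-1]); np.save("w4.npy",c,allow_pickle=True)
s=bot.get_state(); print(s["t"],s["tool_pos"],s["width"])
E
```

```text
6.3 [ 468.21250891 -182.40999963  129.10656557] 92.68233436584617
```

View pics/w4.png

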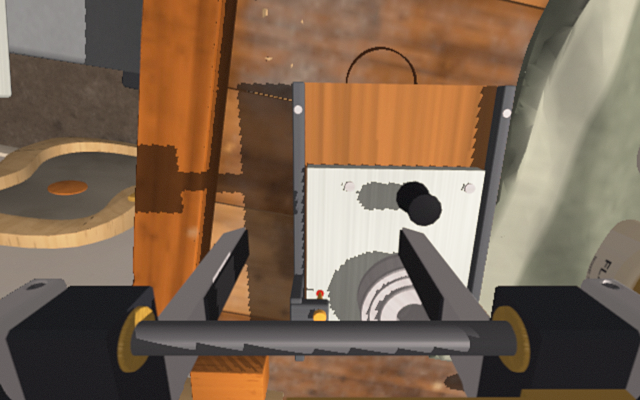

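```bash
python3 - <<'E'
from h import *
crop("pics/w4z.png","pics/w4.png",295,275,50,50,14)
c=np.load("w4.npy",allow_pickle=True).item()
im=cv2.imread("pics/w4.png").astype(int); B,G,R=im[...,0],im[...,1],im[...,2]
m=(R>140)&(G<100)&(B<100); ys,xs=np.nonzero(m[280:305,305:335]); print(xs.mean()+305,ys.mean()+280,len(xs),ys.min()+280,ys.max()+280,xs.min()+305,xs.max()+305)
for q in (-3,0,3): print(q, w2px(c,[481+.194*q,-262-.981*q,61]), w2px(c,[481+.194*q,-262-.981*q,65]), w2px(c,[481+.194*q,-262-.981*q,98]))
print(px2w(c,xs.mean()+305,ys.mean()+280,61))
E
```

```text
319.68 292.36 25 290 295 317 322
-3 [321.51857805 291.15240828] [321.50073094 293.78983533] [321.33211951 318.7070547 ]
0 [321.52560848 294.20502935] [321.50791213 296.87685564] [321.34079653 322.10826085]
3 [321.53259756 297.23969608] [321.5150505  299.94546851] [321.34941516 325.48657813]
[ 479.08921092 -260.52515883   61.        ]
```

View pics/w4z.png

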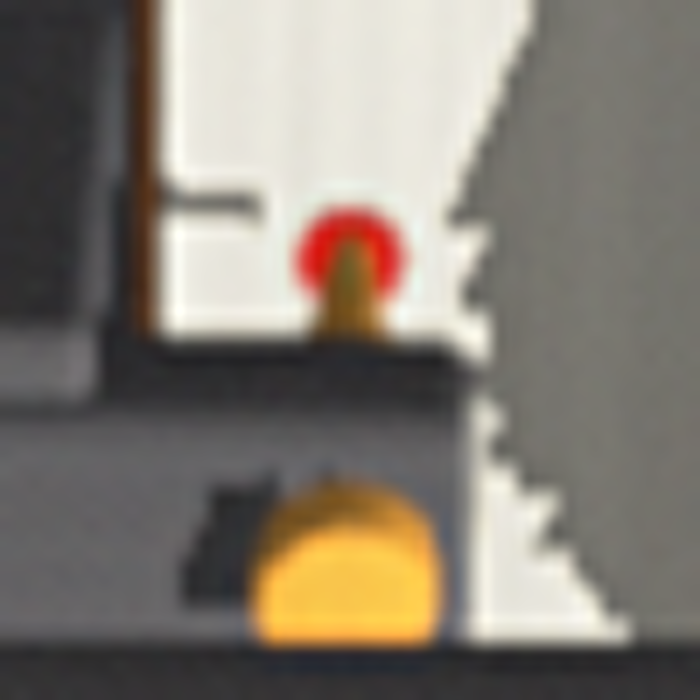

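Request:
move_arm(deltas=[0,0,0,0,4,40,110,0,0,0,0,8,72,110,0,0,0,10,8,72,110,0,0,0,35,8,72,110,0,0,0,58,8,72,110,0,0,0,62,8,72,110,0,0,0,62,8,72,255,0,0,0,62,8,72,255,0,0,0,62,8,72,255,0,0,0,62,8,72,255])

```text
t: 7.55
tool_pos: [535.8, -161.0, 66.9]
tool_rot: [[-0.0, -0.193, 0.981], [0.0, 0.981, 0.193], [-1.0, 0.0, -0.0]]
contact_force: [-4.8, -0.4, 6.5]
width: 21.5
```

Request:
move_arm(deltas=[0,0,0,0,2,0,255,0,0,0,0,3.9,0,255,0,0,0,0,3.9,0,255])

```text
t: 7.92
tool_pos: [535.2, -158.1, 66.9]
tool_rot: [[0.0, -0.193, 0.981], [-0.001, 0.981, 0.193], [-1.0, -0.001, 0.0]]
contact_force: [-2.6, -6.0, 3.2]
width: 21.9
```

Request:
move_arm(deltas=[0,0,0,0,1.2,0,255,0,0,0,0,1.2,0,255,0,0,0,0,1.2,0,110,0,0,0,0,1.2,0,110,0,0,0,-25,1.2,0,110,0,0,0,-62,1.2,0,110,0,0,0,-62,-5,-40,20,0,0,0,-62,-12,-72,0,0,0,0,-62,-12,-72,0,0,0,0,-62,-12,-72,0])

```text
t: 9.18
tool_pos: [468.0, -182.3, 128.7]
tool_rot: [[0.001, -0.194, 0.981], [0.0, 0.981, 0.194], [-1.0, 0.0, 0.001]]
contact_force: [0.3, 0.1, 0.1]
width: 90.1
```

```bash
python3 - <<'E'
from h import *
c=bot.calibration("wrist"); im=bot.snapshot("wrist"); cv2.imwrite("pics/w5.png",im[:,:,::-1]); np.save("w5.npy",c,allow_pickle=True)
s=bot.get_state(); print(s["t"],s["tool_pos"],s["width"])
crop("pics/w5z.png","pics/w5.png",295,265,50,50,14)
E
```

```text
9.225 [ 468.10707466 -182.26717776  128.59595728] 92.61046604051124
```

View pics/w5z.png

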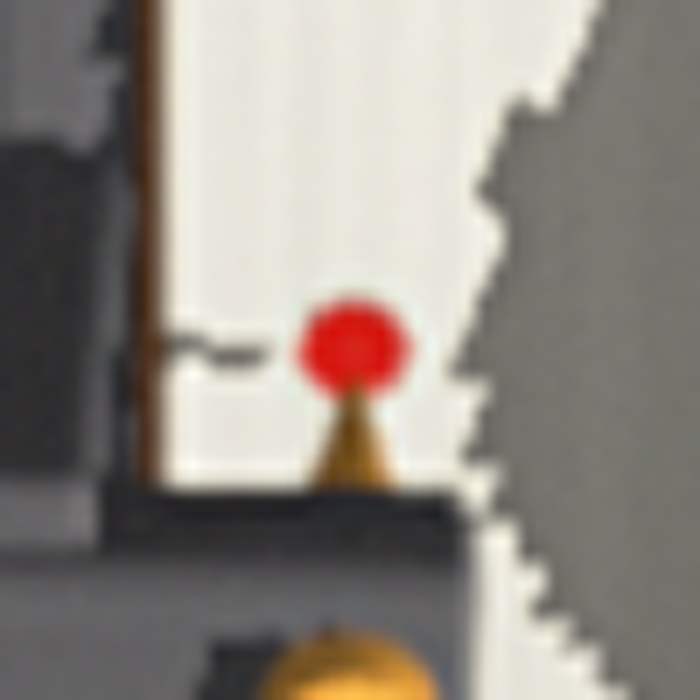

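Request:
move_arm(deltas=[0,0,0,-20,-30,35,0,0,0,0,-30,-76,70.6,0,0,0,0,-30,-76,70.6,0,0,0,0,-30,-76,70.6,0])

```text
t: 9.72
tool_pos: [550.9, -243.3, 157.7]
tool_rot: [[-0.002, -0.194, 0.981], [-0.0, 0.981, 0.194], [-1.0, 0.0, -0.002]]
contact_force: [0.2, -0.0, -0.6]
width: 94.2
```

```bash
python3 - <<'E'
from h import *
c=bot.calibration("wrist"); im=bot.snapshot("wrist"); cv2.imwrite("pics/w6.png",im[:,:,::-1]); np.save("w6.npy",c,allow_pickle=True)
s=bot.get_state(); print(s["t"],s["tool_pos"],s["width"])
crop("pics/w6z.png","pics/w6.png",260,160,130,110,6)
E
```

```text
9.775 [ 550.59272039 -242.89227576  157.79661692] 93.83580683575764
```

View pics/w6.png

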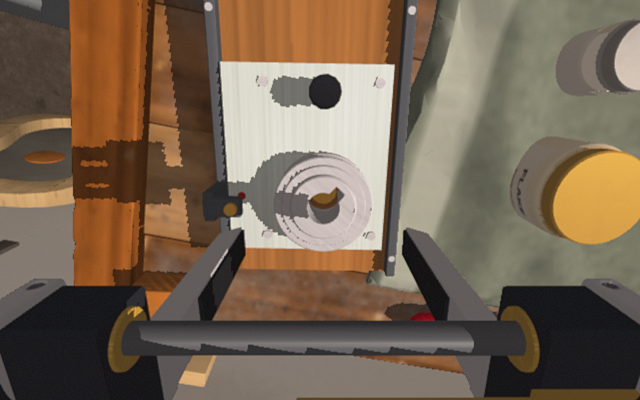

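View pics/w6z.png

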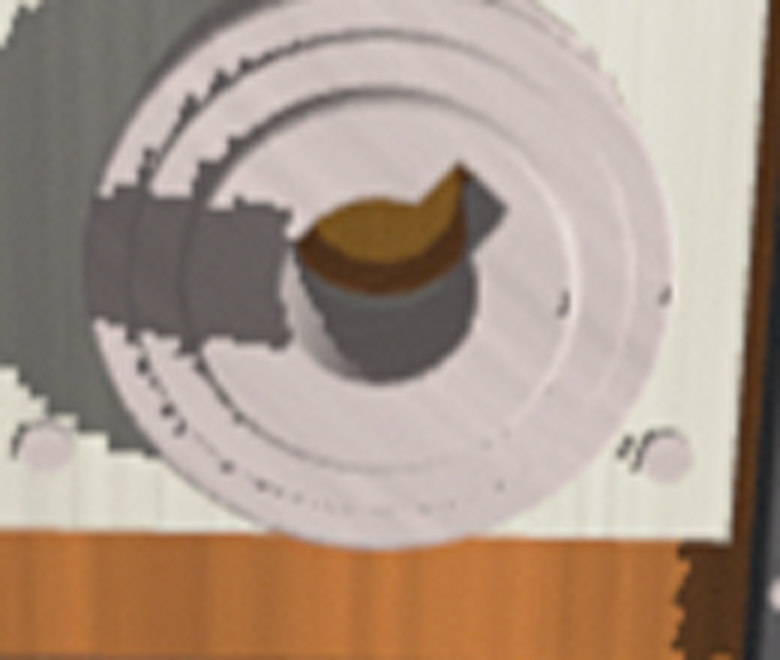

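```bash
python3 - <<'E'
from h import *
c=np.load("w6.npy",allow_pickle=True).item()
w=lambda u,v:np.array([u/6+260-.42,v/6+160-.42])
b=px2w(c,*w(383.5,290),93.5); k1=px2w(c,*w(461,162),93.5); k2=px2w(c,*w(505,208),93.5)
print("bore",b,"k",k1,k2, np.linalg.norm(k1-k2)); km=(k1+k2)/2-b; print(np.linalg.norm(km),np.degrees(np.arctan2(km[1],km[0])), "edge", np.degrees(np.arctan2(*(k2-k1)[1::-1]))+90)
# bore size check
l=px2w(c,*w(290,290),93.5); r=px2w(c,*w(477,290),93.5); t=px2w(c,*w(383,197),93.5); bo=px2w(c,*w(383,383),93.5); print(np.linalg.norm(l-r),np.linalg.norm(t-bo))
kn=px2w(c,325,92,95); print("knob",kn, np.linalg.norm((kn-b)[:2]))
print("TCP proj on 93.5", w2px(c,[550.6,-242.9,93.5]))
c0=np.load("w5.npy",allow_pickle=True).item()
rd=px2w(c0,355/14+295-.46,349/14+265-.46,61); print("red",rd,"->hub",rd[:2]+72*np.array([.981,.194]))
E
```

```text
bore [ 549.76102951 -244.11742329   93.5       ] k [ 556.16690362 -225.24882365   93.5       ] [ 562.98936411 -230.15137604   93.5       ] 8.401249140786266
19.12861852746005 59.121746149138495 edge 54.29935089313037
24.430651734372034 25.579373777181907
knob [ 534.04765619 -158.93105264   95.        ] 86.62348321937048
TCP proj on 93.5 [324.84870641 206.66130004]
red [ 478.4734214  -257.12357412   61.        ] ->hub [ 549.1054214  -243.15557412]
```

Request:
move_arm(deltas=[9,0,0,0,53,2,0,18,0,0,0,106,4,0,27,0,0,0,159,6.5,0,36,0,0,0,212,8.7,0,45,0,0,0,265,11,0,54,0,0,0,318.7,13,0,54,0,0,0,318.7,13,0,54,0,0,0,318.7,13,0])

```text
t: 10.78
tool_pos: [501.5, 71.9, 158.4]
tool_rot: [[-0.001, 0.678, 0.735], [0.0, 0.735, -0.678], [-1.0, -0.0, -0.001]]
contact_force: [1.4, 0.6, -0.5]
width: 94.2
```

```bash
python3 - <<'E'
from h import *
c=bot.calibration("wrist"); im=bot.snapshot("wrist"); cv2.imwrite("pics/w7.png",im[:,:,::-1]); np.save("w7.npy",c,allow_pickle=True)
s=bot.get_state(); print(s["t"],s["tool_pos"],np.round(s["tool_rot"],3).tolist(),s["joint_pos"])
crop("pics/w7z.png","pics/w7.png",270,120,110,110,6)
# keyway overlay on w6
c6=np.load("w6.npy",allow_pickle=True).item()
im=cv2.imread("pics/w6.png")[170:250,280:370]; im=cv2.resize(im,None,fx=8,fy=8,interpolation=cv2.INTER_CUBIC)
h=np.array([549.6,-244.0])
for a,col in ((54,(255,0,0)),(59,(0,200,0))):
    a=np.radians(a); e=np.array([np.cos(a),np.sin(a)]); n=np.array([-e[1],e[0]])
    pts=[h+13*(np.cos(t)*e+np.sin(t)*n) for t in np.linspace(np.arcsin(5/13),2*np.pi-np.arcsin(5/13),60)]+[h+20*e-5*n,h+20*e+5*n]
    P=np.array([(w2px(c6,[*p,93.5])-[280,170]+.5)*8 for p in pts]).astype(np.int32)
    cv2.polylines(im,[P],True,col,1)
cv2.imwrite("pics/ov6.png",im)
E
```

```text
10.825 [501.76843211  71.01676772 158.44472081] [[-0.0, 0.679, 0.734], [0.0, 0.734, -0.679], [-1.0, 0.0, -0.0]] [-1.1189011   0.33428721  1.03990729  2.06706706 -0.3604894   0.93279016
 -0.63001174]
```

View pics/w7z.png

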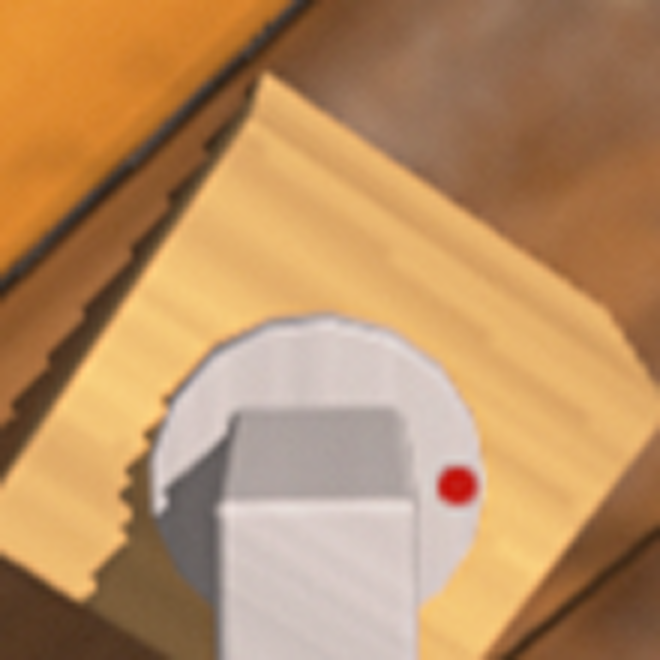

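View pics/ov6.png

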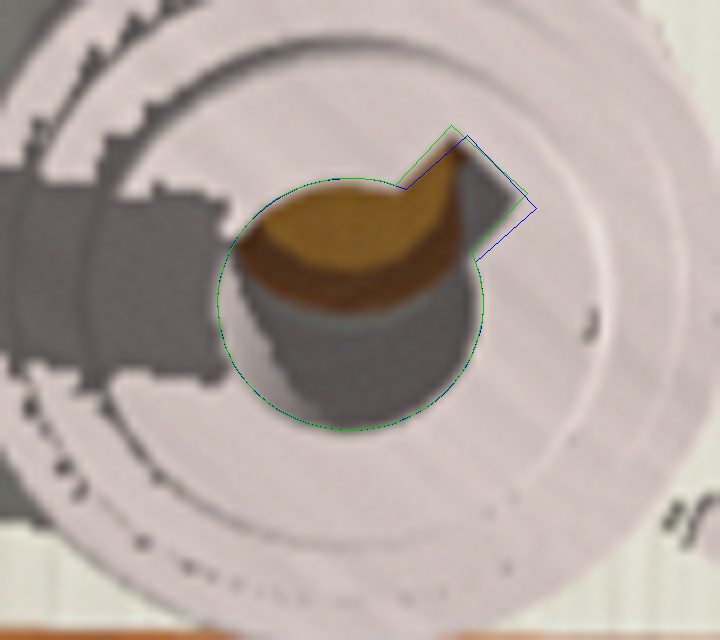

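```bash
python3 - <<'E'
from h import *
c=np.load("w7.npy",allow_pickle=True).item()
print(px2w(c,322.3,199.8,78), w2px(c,[501.8,71,78]))
E
```

```text
[501.17910052  72.79176626  78.        ] [324.31224327 200.83178121]
```

Request:
move_arm(deltas=[0,0,0,25,0.5,-1,0,0,0,0,55,0.5,-1,0,0,0,0,74,0.5,-1,0,0,0,0,74,0.5,-1,0,0,0,0,74,0.5,-1,255,0,0,0,74,0.5,-1,255,0,0,0,74,0.5,-1,255,0,0,0,74,0.5,-1,255,0,0,0,74,0.5,-1,255,0,0,0,74,0.5,-1,255], force=60)

```text
t: 12.08
tool_pos: [501.8, 72.6, 84.5]
tool_rot: [[-0.0, 0.68, 0.733], [-0.0, 0.733, -0.68], [-1.0, -0.0, 0.0]]
contact_force: [-0.3, -0.2, 0.7]
width: 37.6
```

Request:
move_arm(deltas=[0,0,0,0,0,0,255,0,0,0,0,0,0,255,0,0,0,0,0,0,255], force=60)

```text
t: 12.45
tool_pos: [501.8, 72.6, 84.5]
tool_rot: [[-0.0, 0.68, 0.733], [-0.0, 0.733, -0.68], [-1.0, -0.0, -0.0]]
contact_force: [0.1, 0.3, 0.2]
width: 24.4
```

Request:
move_arm(deltas=[0,0,0,-20,0,0,255,0,0,0,-50,0,0,255,0,0,0,-85,0,0,255,0,0,0,-115,0,0,255,-10,0,0,-115,-20,25,255,-20,0,0,-115,-40,50,255,-30,0,0,-115,-60,76,255,-40,0,0,-115,-80,101,255,-50,0,0,-115,-100,126,255,-60,0,0,-115,-120,151,255,-70,0,0,-115,-140,177,255,-80,0,0,-115,-160,202,255])

```text
t: 13.95
tool_pos: [540.9, -183.1, 199.1]
tool_rot: [[-0.001, -0.609, 0.794], [0.0, 0.794, 0.609], [-1.0, 0.0, -0.001]]
contact_force: [0.1, -0.0, -2.3]
width: 23.8
```

Request:
move_arm(deltas=[-10,0,0,0,-27,-15,255,-20.6,0,0,0,-54.5,-29,255,-20.6,0,0,0,-54.5,-29,255,-20.6,0,0,0,-54.5,-29,255])

```text
t: 14.45
tool_pos: [550.6, -242.7, 199.1]
tool_rot: [[-0.001, -0.845, 0.535], [0.0, 0.535, 0.845], [-1.0, 0.001, -0.0]]
contact_force: [0.1, 1.1, -3.2]
width: 23.6
```

```bash
python3 - <<'E'
from h import *
for n in ["wrist","top","scene"]:
    c=bot.calibration(n); im=bot.snapshot(n); cv2.imwrite(f"pics/{n}8.png",im[:,:,::-1]); np.save(f"{n}8.npy",c,allow_pickle=True)
s=bot.get_state(); print(s["t"],s["tool_pos"],np.round(s["tool_rot"],3).tolist(),s["contact_force"],s["joint_pos"])
crop("pics/s8.png","pics/scene8.png",320,110,140,120,5)
E
```

```text
14.6 [ 551.03926934 -241.94837424  199.34393679] [[-0.0, -0.846, 0.533], [0.0, 0.533, 0.846], [-1.0, 0.0, 0.0]] [-0.07806159  0.54266937 -3.55113124] [-0.22342152  0.37038028  0.68177732  1.81130936 -0.26578121  1.05336067
  1.56643299]
```

View pics/wrist8.png

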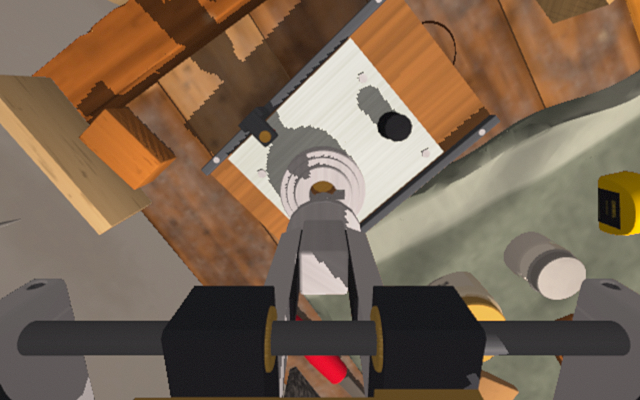

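View pics/s8.png

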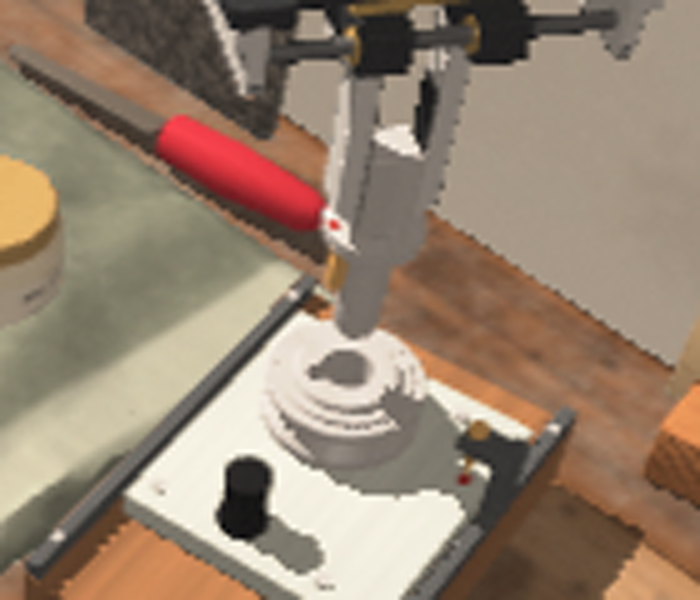

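```bash
python3 - <<'E'
from h import *
c=np.load("wrist8.npy",allow_pickle=True).item()
im=cv2.imread("pics/wrist8.png")[150:310,260:390]; im=cv2.resize(im,None,fx=4.6,fy=4.6,interpolation=cv2.INTER_CUBIC)
h=np.array([549.7,-244.0])
for a,col in ((57.8,(255,0,0)),):
    a=np.radians(a); e=np.array([np.cos(a),np.sin(a)]); n=np.array([-e[1],e[0]])
    pts=[h+13*(np.cos(t)*e+np.sin(t)*n) for t in np.linspace(np.arcsin(5/13),2*np.pi-np.arcsin(5/13),60)]+[h+20*e-5*n,h+20*e+5*n]
    P=np.array([(w2px(c,[*p,93.5])-[260,150]+.5)*4.6 for p in pts]).astype(np.int32)
    cv2.polylines(im,[P],True,col,1)
cv2.imwrite("pics/ov8.png",im)
E
```

```text
(no output)
```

View pics/ov8.png

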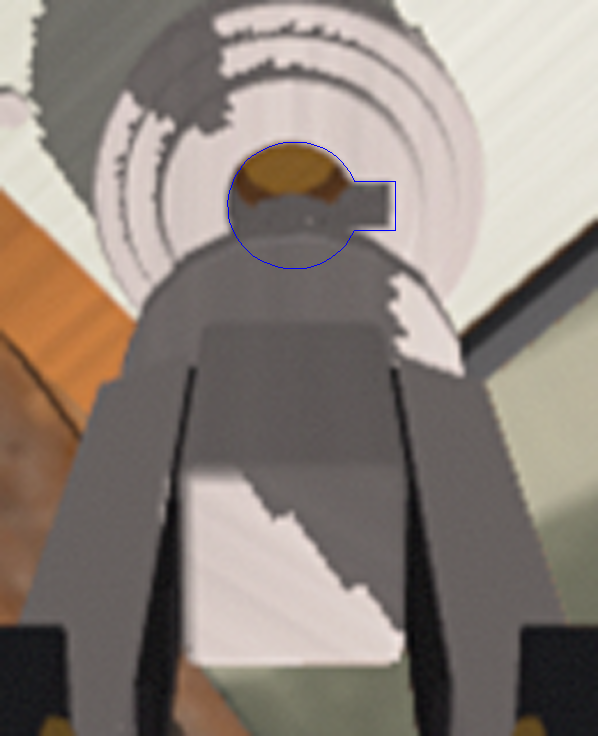

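```bash
python3 - <<'E'
from h import *
c=np.load("wrist8.npy",allow_pickle=True).item()
w=lambda u,v:(u/4.6+260-.4,v/4.6+150-.4)
top=px2w(c,*w(295,565),237.8); print("sq top",top)
for p in ((187,472),(403,472),(190,664),(403,664)): print(px2w(c,*w(*p),237.8))
# collar top front: leftmost/back edge
print("collar far edge", px2w(c,*w(293,238),192.8))
E
```

```text
sq top [ 547.97794187 -242.73083589  237.8       ]
[ 533.11562266 -246.36826968  237.8       ]
[ 544.93215791 -227.74012618  237.8       ]
[ 551.91809213 -258.43742872  237.8       ]
[ 564.03788463 -239.3283279   237.8       ]
collar far edge [ 529.48674783 -231.25478     192.8       ]
```

Request:
move_arm(deltas=[0,0,0,10,-0.5,-1.5,255,0,0,0,24,-0.5,-1.5,255,0,0,0,32,-0.5,-1.5,255,0,0,0,39,-0.5,-1.5,255,0,0,0,45,-0.5,-1.5,255,0,0,0,49,-0.5,-1.5,255,0,0,0,49,-0.5,-1.5,255])

```text
t: 15.48
tool_pos: [550.5, -244.6, 150.3]
tool_rot: [[-0.0, -0.846, 0.534], [0.0, 0.534, 0.846], [-1.0, 0.0, -0.0]]
contact_force: [0.3, -0.9, -2.8]
width: 23.4
```

Request:
move_arm(deltas=[0,0,0,3,0,0,255,0,0,0,6,0,0,255,0,0,0,9,0,0,255,0,0,0,9,0,0,255])

```text
t: 15.98
tool_pos: [550.5, -244.5, 141.2]
tool_rot: [[-0.0, -0.846, 0.533], [0.0, 0.533, 0.846], [-1.0, 0.0, -0.0]]
contact_force: [-0.2, 0.1, -3.0]
width: 23.7
```

```bash
python3 - <<'E'
from h import *
for n in ["wrist","scene"]:
    c=bot.calibration(n); im=bot.snapshot(n); cv2.imwrite(f"pics/{n}9.png",im[:,:,::-1]); np.save(f"{n}9.npy",c,allow_pickle=True)
s=bot.get_state(); print(s["t"],s["tool_pos"],s["contact_force"],s["torque"])
crop("pics/s9.png","pics/scene9.png",350,130,80,70,8)
E
```

```text
16.075 [ 550.54686643 -244.61807915  141.49560849] [ 0.30244475  0.29705822 -2.64101888] [ 0.01283466 -0.04039662  0.0119088 ]
```

View pics/s9.png

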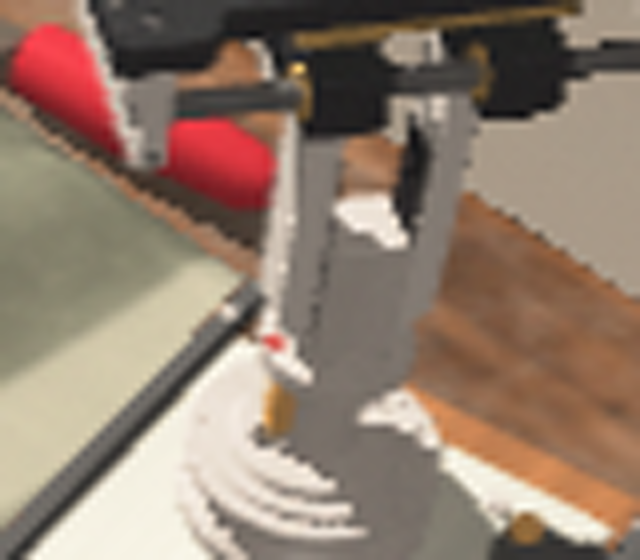

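View pics/wrist9.png

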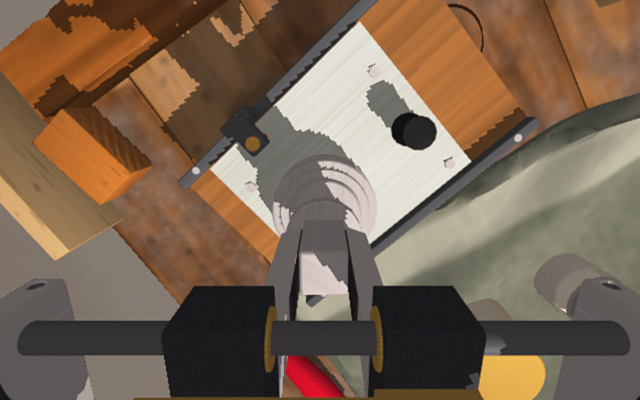

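Request:
move_arm(deltas=[0,0,0,2,0,0,255,0,0,0,4,0,0,255,0,0,0,6,0,0,255,0,0,0,8,0,0,255,0,0,0,8,0,0,255])

```text
t: 16.7
tool_pos: [550.5, -244.5, 133.3]
tool_rot: [[-0.0, -0.846, 0.533], [0.0, 0.533, 0.846], [-1.0, 0.0, -0.0]]
contact_force: [-0.1, 0.5, -3.6]
width: 24.1
```

Request:
move_arm(deltas=[0,0,0,3,0,0,255,0,0,0,6,0,0,255,0,0,0,9,0,0,255,0,0,0,12,0,0,255,0,0,0,14,0,0,255,0,0,0,14,0,0,255])

```text
t: 17.45
tool_pos: [550.5, -244.6, 119.3]
tool_rot: [[-0.0, -0.846, 0.534], [-0.0, 0.534, 0.846], [-1.0, 0.0, -0.0]]
contact_force: [-0.2, -0.0, -3.1]
width: 23.8
```

Request:
move_arm(deltas=[0,0,0,3,0,0,255,0,0,0,6,0,0,255,0,0,0,8,0,0,255,0,0,0,10,0,0,255,0,0,0,11.5,0,0,255,0,0,0,12.5,0,0,255,0,0,0,12.5,0,0,255])

```text
t: 18.32
tool_pos: [550.9, -244.8, 107.9]
tool_rot: [[0.001, -0.846, 0.534], [0.0, 0.534, 0.846], [-1.0, -0.001, 0.001]]
contact_force: [-4.2, 2.5, 19.3]
width: 23.0
```

```bash
python3 - <<'E'
from h import *
for n in ["wrist","scene"]:
    c=bot.calibration(n); im=bot.snapshot(n); cv2.imwrite(f"pics/{n}10.png",im[:,:,::-1]); np.save(f"{n}10.npy",c,allow_pickle=True)
s=bot.get_state(); print(s["t"],s["tool_pos"],s["contact_force"],s["torque"],s["width"])
crop("pics/s10.png","pics/scene10.png",350,140,80,70,8)
E
```

```text
18.425 [ 550.87304019 -244.74126776  107.8884661 ] [-5.3385062   2.39208147 17.79682681] [ 0.47063783  1.25684822 -0.01308033] 23.185337328723982
```

View pics/s10.png

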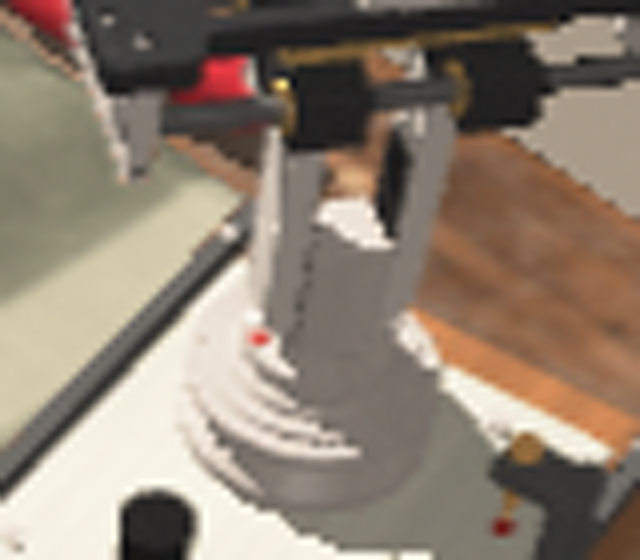

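Request:
move_arm(deltas=[0,0,0,1,0,0,255,0,0,0,1.5,0,0,255,0,0,0,1.5,0,0,255])

```text
t: 18.8
tool_pos: [551.0, -245.0, 107.8]
tool_rot: [[0.002, -0.846, 0.534], [0.001, 0.534, 0.846], [-1.0, -0.001, 0.002]]
contact_force: [-13.1, 6.2, 43.3]
width: 23.7
```

```bash
python3 - <<'E'
from h import *
s=bot.get_state(); print(s["t"],s["tool_pos"],np.round(s["tool_rot"],3).tolist(),s["contact_force"],s["torque"],s["width"],np.abs(s["dq"]).max())
for n in ["wrist","top"]:
    im=bot.snapshot(n); cv2.imwrite(f"pics/{n}11.png",im[:,:,::-1])
crop("pics/w11.png","pics/wrist11.png",180,80,240,230,3)
E
```

```text
18.8 [ 551.03581424 -244.95629003  107.7676459 ] [[0.002, -0.846, 0.534], [0.001, 0.534, 0.846], [-1.0, -0.001, 0.002]] [-13.13627429   6.22240199  43.32010861] [1.51378712 3.27789326 0.04060481] 23.65851676347018 0.0022180108962864633
```

View pics/w11.png

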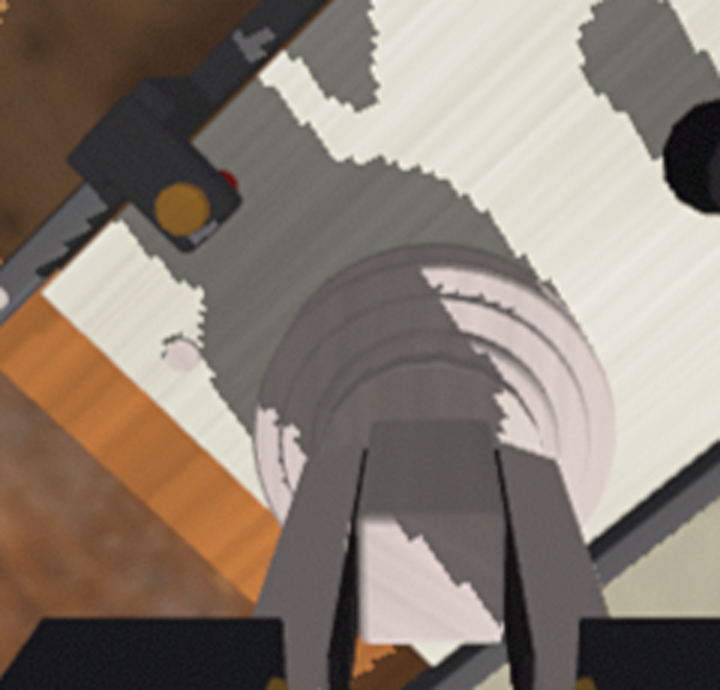

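Request:
move_arm(deltas=[0,0,0,-0.8,0,0,255,0,0,0,-0.8,0,0,255,0,0,0,-0.8,0,0,255])

```text
t: 19.27
tool_pos: [550.9, -244.9, 107.8]
tool_rot: [[0.001, -0.846, 0.534], [0.0, 0.534, 0.846], [-1.0, -0.001, 0.001]]
contact_force: [-7.6, 4.1, 28.4]
width: 23.4
```

```bash
python3 - <<'E'
from h import *
bot.snapshot("scene")
im=bot.snapshot("scene"); cv2.imwrite("pics/scene12.png",im[:,:,::-1])
s=bot.get_state(); print(s["t"],s["tool_pos"],s["contact_force"],s["width"],np.abs(s["dq"]).max())
crop("pics/s12.png","pics/scene12.png",400,190,30,24,25)
crop("pics/s12b.png","pics/scene12.png",350,140,80,70,8)
E
```

```text
19.375 [ 550.97142927 -244.90965646  107.86470191] [-7.02663634  3.37911226 29.21812581] 23.294022867961807 0.0013474579638534366
```

View pics/s12.png

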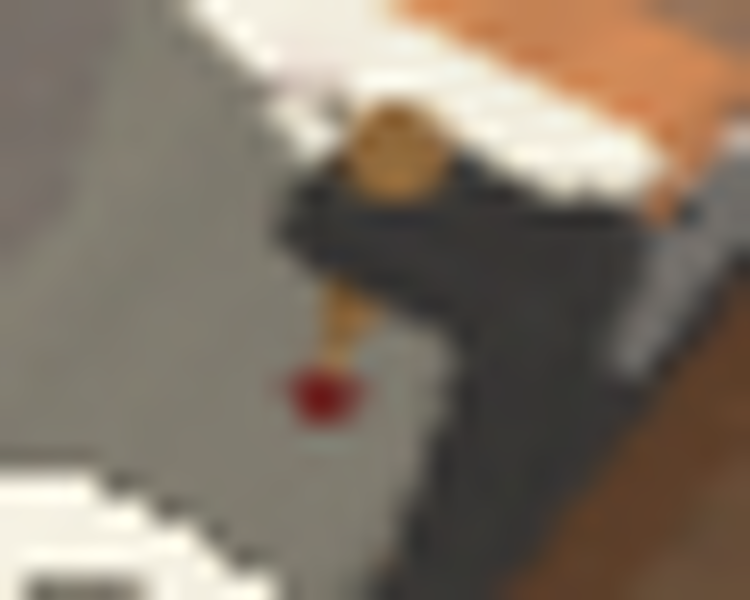

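View pics/s12b.png

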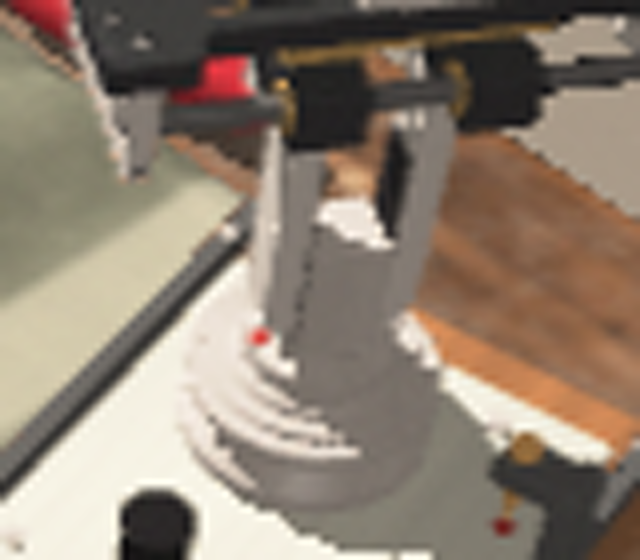

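```bash
python3 - <<'E'
from workcell import bot
print(bot.sign_off()); s=bot.get_state(); print(s["t"],s["tool_pos"],s["contact_force"],s["width"])
E
```

```text
the job is handed in; nothing more can be done
None
the job is handed in; nothing more can be done
```

The job is handed in at about 19.4 s on the robot's clock. The shaft is pressed home in the pulley and the gripper is still holding it. The sign-off gave no verdict, so the result rests on my own last checks.

**Carriage:** The first slide of about 58 mm overshot by about 4 mm. A close wrist picture showed this, so I gripped the knob again and moved the carriage back. The next wrist picture put the red mark within about 0.5 mm of the needle tip. The last scene picture agreed, to within about 1 mm.

**Shaft:** I took the larger shaft from the stand and turned it about 100° to line up with the keyway. The key slid in with no measurable contact force.

**Final state:**
- **Seating:** The tool stopped hard at z 107.8 mm, and I had worked out 108 mm for home.
- **Push:** It rose to 43 N when I pressed further, so I eased it back to about 29 N.
- **Grip:** The gripper holds 23.3 mm with the 60 N grip command.

**Checks that disagreed or were missing:**
- **Sideways force:** About 8 N remains at the end; the tool's tilt reads about 0.001 rad.
- **Wrist camera:** Known sizes came out 4 to 8% too small in its pictures. Position estimates from different cameras differed by 1 to 2 mm.
- **Plunger:** I did not measure its travel directly; it follows from the shaft being home.
- **Bystanders:** Nothing suggested the arm touched the tape measure or the jars. I did not measure their positions again at the end.

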